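# Crack open a curing oven to cool the resin beads

### The arm

A 7-joint arm with a two-finger parallel gripper is mounted at the origin on the work surface. World frame = base frame: x ahead of the robot, y to its left, z up, the work surface at z = 0. Lengths are in m, angles in rad, forces in N, time in s.
With the tool pointing down it reaches from about 0.4 to 0.85 m from the base axis. Payload 10.4 kg.
Tool frame: the origin (TCP) lies at the centre of the arm's flange, where the gripper is bolted on; the fingertips stand 173 mm ahead of it and the grasp point (between the pads) lies 155 mm ahead of it; z points along the fingers, y is the line along which they close (so a half turn about z gives the same grasp; the last joint's range is limited). The gripper opens to 85 mm and grips with 20 to 120 N. Pads are 22 mm wide; open, the fingers measure 114 mm over their backs; the gripper's body (76 mm by 85 mm) begins 54 mm behind the grasp point. The pads swing forward as they close: fully open they stand 13 mm farther back than shut.
Start: joints at [1.282, 0.332, -0.065, 1.46, 0.022, 1.35, -0.088], TCP at [0.164, -0.603, 0.405] pointing down, gripper open.
Joint ranges: [-2.6, 2.6], [-0.5, 2.12], [-1.47, 1.34], [0.16, 2.42], [-1.27, 4.41], [0.06, 2.06], [-2.6, 2.6]. Speed limits (rad/s): [2.22, 2.22, 2.79, 2.79, 3.14, 3.14, 3.14].

### API

Orientations are given as a unit quaternion [x, y, z, w].
In Python, from workcell import manip, viewer, finder gives the robot as it stands.
- The arm moves only by the tool arm_command, never from a script. Its argument "plan" is a list of rows, each an object with "dp": the shift along the tool's x, y, z in mm, a list of three; "spin": the turn about the tool's z in rad. A call has 1 to 5 rows; each row shifts and turns the commanded pose from where the row before left it, along the tool's axes as they then stand; what a row does not reach is not made up. A row lasts 1/10 s, in which the tool goes at most 50 mm and 8.59 degrees, less where a joint would pass 70% of its speed; a pose out of reach is approached as far as the arm can. A call is refused whole if a number of a shift passes 50 or a number of a turn 0.15, either way. A call with a gripper value outside its range is refused whole. "grip" is the closure, from -1 (fully open) to 1 (shut), set as the call begins (left out, the last holds). The fingers move at their own pace and stop on an object; "newtons" is the grip in N (left out, the last holds). Time passes only in rows, so rows that do not move let the fingers close. It gives the time, the measured TCP pose, the force, the opening and the grip force at its end, in the units of the state.
- manip.get_obs(): the state, without advancing time (a new reading comes with each control period).
- viewer.camera(name): name is "side" or "top" or "wrist"; returns the picture (384x512x3 uint8, blue, green, red); there is no depth.
- viewer.camera_params(name): a dict with "vertical_fov" (degrees; the focal length in pixels is half the picture's height over the tangent of half this angle, whatever the lens; pixels are square), "cx", "cy" (the principal point, pixels), "R" (3x3) and "t" (3): a world point X has camera coordinates R X + t; the wrist camera has in their place "T_tool_cam" (4x4, takes a point from camera to tool coordinates, whose origin is the TCP and whose axes are the flange's). Camera axes: x right, y down, z forward; pixel columns grow to the right and rows downward; lengths in m; the calibration is good to about 2 mm. A picture is of the moment at which its call begins: read the wrist's pose just before it. camera_params takes no time and is no camera call.
- manip.hand_in(): hands the job in; it is judged then, once.
Trained networks look in the newest picture that a camera, given by its name, has taken for a name from the list of things; names that differ only in an ending like _2 or _b are one class to them, and where a whole thing is asked for, a point or a joint stands for the part that bears it (a point fixed in the world has none). Each returns a list of dicts, best first, with "score" (0 to 1); they miss things now and then, are a little off and sometimes report something else, mostly with a low value. They report only what shows in the picture. A call takes as long as a camera call. They do not tell look-alikes from the thing itself.
- finder.find_in(camera, thing): "position" ([x, y, z] in m, in world coordinates, good to about 4 mm: the middle of the surface that is visible of it).
The state is a dict: "clock": time; "joint_pos": joint angles; "joint_velocities": joint speeds; "tau": joint torques, N m; "position": TCP position; "ee_rot": TCP orientation; "ft_force": force on the tool from outside, world axes, zero at the start; "torque": the same for the moment, N m; "grip_width": opening from 0.0 (shut) to 1.0 (fully open); "grasp_force": force on a finger pad.
Only numpy, scipy, OpenCV 4.12 (cv2) and the standard library are available. Lean on these libraries where they do the work, as an engineer would, in place of code of your own. Each camera call takes 0.05 s, during which the arm holds its last target. There are 200 camera calls.

### The job

The resin beads in the blue curing oven are done: first turn the dial on the grey heat unit until its orange pointer stands at the green mark on the scale. Then pull the oven's white lid free by its black handle, past the sticky seal, without letting it fly wide open, and hold it open with the gap at the front edge about 2 cm. Finish while still holding the lid there, the dial still at the mark, and leave everything else on the bench where it is.

Things in the scene. Friction and masses are not known exactly. Their poses are not given: they have to be found in the camera images.
- oven: Fixed curing oven, an open blue tub 180 mm deep (its x), 200 mm wide (its y), 85 mm high, covered by the white hinged lid. Origin: centre of its underside, on the bench; z up; its x axis points from the front edge (handle side, towards the robot) to the hinge edge.
- lid: White lid plate 180 x 200 x 12 mm, 0.3 to 0.65 kg, hinged along the oven's far edge (hinge line along its y); its front edge swings up. Origin on the hinge line, at the middle of the underside; the plate runs to its -x. Let go, it falls shut.
- lid_angle (a joint): Lid opening angle, rad: 0 shut, grows as it opens. The front edge is 180 mm from the hinge, so 0.11 rad is a 20 mm gap. A sticky seal holds it shut: about 13 to 18 N upward at the handle (lid weight included) breaks it free; resistance is greatest at the start and gone once the front edge is about 6 mm up; then only the lid's weight, 2 to 4 N at the handle, is felt.
- lid_handle (a point): Middle of the black grip bar of the lid's handle. The bar is 12 mm thick (lid's x) and 12 mm high and runs 90 mm along the lid's y, on two 12 mm posts at its ends; 66 mm are free between the posts. The bar's middle stands 30 mm above the lid's top, 162 mm from the hinge line towards the front and 42 mm above it (closed: 127 mm above the bench).
- lid_hinge (a point): Middle of the hinge line, 85 mm above the bench, at the oven's far edge.
- lid_lip (a point): Middle of the lid's front lower edge; its height above the oven's origin is 85 mm when shut, and 85 mm plus the gap when open.
- unit: Fixed grey heat unit, a box 120 x 120 x 65 mm high, with the dial on its top. Origin: centre of its underside, on the bench. It stands to the left or to the right of the oven.
- dial (a joint): Dial angle, rad, 0 to 4.71; grows as the dial is turned clockwise seen from above. It turns with light friction (0.04 N m) and stays where it is left. At the start it must be turned clockwise, by 0.6 to 2.2 rad.
- dial_grip (a point): On the dial's vertical axis, at the height to grip (99 mm above the bench). The black grip is an upright bar 42 mm long, 14 mm thick, 38 mm high from the dial's foot (top 109 mm above the bench), its length along the pointer's direction.
- dial_pointer (a point): Tip of the orange pointer, 30 mm from the dial's axis; it turns with the dial.
- dial_mark (a point): Point 30 mm from the dial's axis in the direction of the green mark, which sits on the white ring round the dial. The mark stays put.
- jar_red: Loose jar of red beads, 66 mm across, 85 mm high; leave alone. Origin: centre of its underside.
- jar_amber: Loose jar of amber beads, 60 mm across, 75 mm high; leave alone. Origin: centre of its underside.
- glue: Loose white glue bottle, 44 mm across, 110 mm high; leave alone. Origin: centre of its underside.
- tin: Loose flat aluminium tin, 64 mm across, 28 mm high; leave alone. Origin: centre of its underside.
- driver: Loose yellow screwdriver lying on the bench, 150 mm long; leave alone. Origin: middle of its underside.
- spool: Loose copper spool, 40 mm across, 35 mm high; leave alone. Origin: centre of its underside.
- tray: Fixed clear tray of beads, 130 x 130 x 28 mm, on the other side of the oven from the heat unit; leave alone. Origin: centre of its underside.
There are look-alikes about, which are no part of the job. There is more than one size of the unit; the job needs the smaller.

How it is judged:
By the outcome, as a careful person would: the job done as asked, in the order asked, and still so for the second after the job is handed in, while the arm keeps its last pose, push and grip.
It also fails if it takes over 64 s, if anything falls off the work surface, if the arm or the gripper's body presses on something with over 40 N, if the wrist force passes 120 N, or if a joint passes its speed limit or range.

## Working session

There is one attempt and no reset: what is moved stays moved. The work goes in short steps, Python scripts to look and compute and a tool call to move; the robot and the scene stay as the last step left them, time stands still between calls to the robot, and variables do not carry over. Pictures are saved under pics/ and viewed, at most 10 in all, crops included, and the job is handed in when it is done.

Besides the shell and the picture viewer there is one more tool, called after "Emit:" in YAML: its name, and indented under it one key for each argument. arm_command: Moves the arm, as the interface text tells. Its arguments: {"type":"object","properties":{"plan":{"type":"array","items":{"type":"object","properties":{"dp":{"type":"array","items":{"type":"number"}},"spin":{"type":"number"}}}},"grip":{"type":"number"},"newtons":{"type":"number"}},"required":["plan"]}

```bash
mkdir -p pics; cat > h.py <<'E'
import numpy as np,cv2
from scipy.spatial.transform import Rotation as Ro
from workcell import manip,viewer,finder
def cam(n):
    o=manip.get_obs(); im=viewer.camera(n); p=viewer.camera_params(n)
    f=192/np.tan(np.radians(p['vertical_fov'])/2)
    if n=='wrist':
        T=np.array(p['T_tool_cam']); W=np.eye(4); W[:3,:3]=Ro.from_quat(o['ee_rot']).as_matrix(); W[:3,3]=o['position']
        M=np.linalg.inv(W@T); R,t=M[:3,:3],M[:3,3]
    else: R,t=np.array(p['R']),np.array(p['t'])
    return im,(f,p['cx'],p['cy'],R,t)
def proj(c,X):
    f,cx,cy,R,t=c; v=R@np.array(X)+t; return np.array([cx+f*v[0]/v[2],cy+f*v[1]/v[2]])
def onz(c,u,v,z):
    f,cx,cy,R,t=c; d=R.T@np.array([(u-cx)/f,(v-cy)/f,1]); C=-R.T@t; return C+d*(z-C[2])/d[2]
E
python3 - <<'E'
from h import *
o=manip.get_obs(); print({k:np.round(v,3).tolist() for k,v in o.items()})
ims=[]
for n in ['top','side','wrist']:
    im,c=cam(n); print(n,'C',np.round(-c[3].T@c[4],3),round(c[0],1)); cv2.imwrite(f'pics/{n}0.png',im)
    for th in ['oven','lid','lid_handle','lid_hinge','lid_lip','unit','dial','dial_grip','dial_pointer','dial_mark']:
        try:
            for d in finder.find_in(n,th)[:3]: print(n,th,round(d['score'],2),np.round(d['position'],3),np.round(proj(c,d['position'])))
        except Exception as e: print(n,th,e)
E
```

```text
{'clock': 0.0, 'joint_pos': [1.282, 0.333, -0.065, 1.461, 0.022, 1.35, -0.088], 'joint_velocities': [0.001, 0.0, -0.001, 0.001, -0.001, 0.0, -0.0], 'tau': [-0.0, -62.544, 0.049, -39.162, 0.016, 0.01, -0.0], 'position': [0.164, -0.603, 0.404], 'ee_rot': [0.991, 0.133, -0.0, -0.001], 'ft_force': [-1.224, -0.287, -0.142], 'torque': [0.033, 0.014, 0.006], 'grasp_force': 0.0, 'grip_width': 1.003}
top C [0.44  0.008 1.052] 346.8
top oven 0.78 [0.632 0.042 0.096] [245. 146.]
top lid 0.75 [0.633 0.041 0.099] [246. 145.]
top lid_handle 0.56 [0.632 0.041 0.093] [246. 146.]
top lid_handle 0.27 [ 0.706 -0.306  0.073] [368. 123.]
top lid_hinge 0.56 [0.633 0.042 0.098] [245. 145.]
top lid_lip 0.95 [0.636 0.041 0.102] [246. 144.]
top unit 0.77 [0.287 0.272 0.082] [160. 268.]
top unit 0.64 [0.487 0.266 0.065] [167. 197.]
top dial 0.74 [0.482 0.27  0.08 ] [164. 198.]
top dial 0.65 [0.29  0.28  0.106] [155. 269.]
top dial 0.26 [ 0.599 -0.449  0.03 ] [412. 163.]
top dial_grip 0.86 [0.29  0.276 0.112] [156. 269.]
top dial_grip 0.78 [0.487 0.273 0.08 ] [163. 197.]
top dial_pointer 0.79 [0.487 0.268 0.08 
[... 455 characters left out ...]
8.]
side lid_hinge 0.69 [0.629 0.06  0.097] [215. 190.]
side lid_hinge 0.27 [ 0.703 -0.295  0.052] [254. 144.]
side lid_lip 0.8 [0.628 0.056 0.098] [216. 189.]
side unit 0.8 [0.271 0.324 0.087] [284. 300.]
side unit 0.75 [0.472 0.298 0.069] [215. 267.]
side dial 0.69 [0.283 0.296 0.118] [286. 281.]
side dial 0.48 [0.48  0.284 0.086] [215. 257.]
side dial_grip 0.58 [0.487 0.284 0.091] [213. 254.]
side dial_grip 0.58 [0.287 0.289 0.11 ] [285. 280.]
side dial_pointer 0.91 [0.281 0.292 0.117] [287. 280.]
side dial_pointer 0.61 [0.478 0.282 0.082] [216. 258.]
side dial_mark 0.9 [0.276 0.295 0.091] [288. 290.]
side dial_mark 0.87 [0.481 0.281 0.066] [216. 262.]
wrist C [ 0.242 -0.581  0.374] 307.7
```

```bash
python3 - <<'E'
import cv2,numpy as np
t=cv2.imread('pics/top0.png'); s=cv2.imread('pics/side0.png')
a=cv2.resize(t[100:300,110:430],(800,500),interpolation=cv2.INTER_CUBIC)
cv2.imwrite('pics/topc.png',a)
cv2.imwrite('pics/sidec.png',cv2.resize(s[120:340,150:410],(780,600)[:2] if 0 else (709,600),interpolation=cv2.INTER_CUBIC))
E
```

```text
(no output)
```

View pics/topc.png

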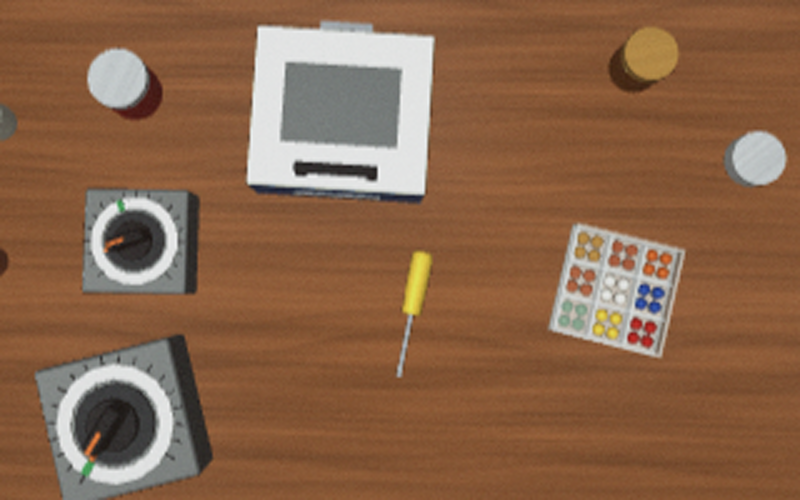

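View pics/sidec.png

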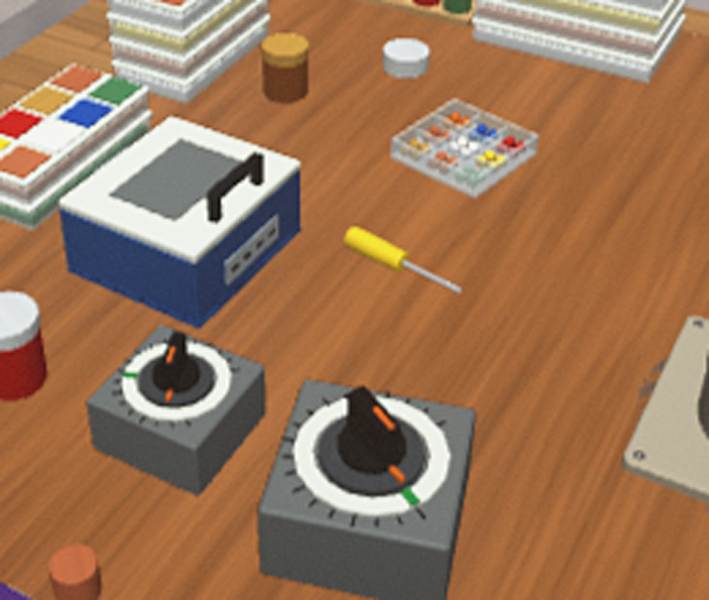

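The top crop shows the smaller unit with its dial at crop (135,241), pointer at (108,245) and mark at (121,205). The side crop confirms the nearer box is bigger, and the oven handle is at (236,187).

Emit:
arm_command:
  plan:
    - {"dp": [41, -23, 0]}
    - {"dp": [41, -23, 0]}
    - {"dp": [41, -23, 0]}
    - {"dp": [41, -23, 0]}
    - {"dp": [41, -23, 0]}
  grip: -1

```text
invalid input at $.plan[0]: expected keys dp, spin
```

Emit:
arm_command:
  plan:
    - {"dp": [41, -23, 0]}
    - {"dp": [41, -23, 0]}
    - {"dp": [41, -23, 0]}
    - {"dp": [41, -23, 0]}
    - {"dp": [41, -23, 0]}

```text
invalid input at $.plan[0]: expected keys dp, spin
```

Emit:
arm_command:
  plan:
    - {"dp": [11, -45, 0]}
    - {"dp": [11, -45, 0]}
    - {"dp": [11, -45, 0]}
    - {"dp": [11, -45, 0]}
    - {"dp": [11, -45, 0]}

```text
invalid input at $.plan[0]: expected keys dp, spin
```

Emit:
arm_command:
  plan:
    - {"dp": [11, -45, 0]}
    - {"dp": [11, -45, 0]}
    - {"dp": [11, -45, 0]}
    - {"dp": [11, -45, 0]}
    - {"dp": [11, -45, 0]}

```text
invalid input at $.plan[0]: expected keys dp, spin
```

Emit:
arm_command:
  plan:
    - {"spin": -0.148}
    - {"spin": -0.148}
    - {"spin": -0.148}
    - {"spin": -0.148}
    - {"spin": -0.148}

```text
invalid input at $.plan[0]: expected keys dp, spin
```

Emit:
arm_command:
  plan:
    - {"spin": -0.148}
    - {"spin": -0.148}
    - {"spin": -0.148}
    - {"spin": -0.148}
    - {"spin": -0.148}

```text
invalid input at $.plan[0]: expected keys dp, spin
```

Emit:
arm_command:
  plan:
    - {"dp": [41, -23, 0], "spin": 0}
    - {"dp": [41, -23, 0], "spin": 0}
    - {"dp": [41, -23, 0], "spin": 0}
    - {"dp": [41, -23, 0], "spin": 0}
    - {"dp": [41, -23, 0], "spin": 0}
  grip: -1

```text
clock: 2.15
position: [0.3328, -0.4367, 0.405]
ee_rot: [0.991, 0.132, 0.0, 0.0]
ft_force: [0.0, -0.3, -0.3]
grip_width: 0.996
grasp_force: 0.0
```

Emit:
arm_command:
  plan:
    - {"dp": [41, -23, 0], "spin": 0}
    - {"dp": [41, -23, 0], "spin": 0}
    - {"dp": [41, -23, 0], "spin": 0}
    - {"dp": [41, -23, 0], "spin": 0}
    - {"dp": [41, -23, 0], "spin": 0}

```text
clock: 2.65
position: [0.5004, -0.272, 0.405]
ee_rot: [0.991, 0.132, 0.0, 0.0]
ft_force: [0.4, -0.4, -0.4]
grip_width: 0.997
grasp_force: 0.0
```

Emit:
arm_command:
  plan:
    - {"dp": [11, -45, 0], "spin": 0}
    - {"dp": [11, -45, 0], "spin": 0}
    - {"dp": [11, -45, 0], "spin": 0}
    - {"dp": [11, -45, 0], "spin": 0}
    - {"dp": [11, -45, 0], "spin": 0}

```text
clock: 3.15
position: [0.4929, -0.04, 0.405]
ee_rot: [0.991, 0.132, 0.0, 0.0]
ft_force: [0.9, 0.6, 0.4]
grip_width: 1.002
grasp_force: 0.0
```

Emit:
arm_command:
  plan:
    - {"dp": [11, -45, 0], "spin": 0}
    - {"dp": [11, -45, 0], "spin": 0}
    - {"dp": [11, -45, 0], "spin": 0}
    - {"dp": [11, -45, 0], "spin": 0}
    - {"dp": [11, -45, 0], "spin": 0}

```text
clock: 3.65
position: [0.4869, 0.1914, 0.4051]
ee_rot: [0.991, 0.132, 0.0, 0.0]
ft_force: [1.7, -0.3, -0.1]
grip_width: 0.997
grasp_force: 0.0
```

Emit:
arm_command:
  plan:
    - {"dp": [0, 0, 0], "spin": -0.148}
    - {"dp": [0, 0, 0], "spin": -0.148}
    - {"dp": [0, 0, 0], "spin": -0.148}
    - {"dp": [0, 0, 0], "spin": -0.148}
    - {"dp": [0, 0, 0], "spin": -0.148}

```text
clock: 4.15
position: [0.4873, 0.1897, 0.4048]
ee_rot: [0.875, 0.485, 0.0, 0.0]
ft_force: [-0.3, -0.1, 0.4]
grip_width: 0.999
grasp_force: 0.0
```

Emit:
arm_command:
  plan:
    - {"dp": [0, 0, 0], "spin": -0.148}
    - {"dp": [0, 0, 0], "spin": -0.148}
    - {"dp": [0, 0, 0], "spin": -0.148}
    - {"dp": [0, 0, 0], "spin": -0.148}
    - {"dp": [0, 0, 0], "spin": -0.148}

```text
clock: 4.65
position: [0.4873, 0.1896, 0.4048]
ee_rot: [0.64, 0.768, 0.0, 0.0]
ft_force: [-1.0, 0.0, 0.1]
grip_width: 0.999
grasp_force: 0.0
```

```bash
cat > dial.py <<'E'
from h import *
import sys
im,c=cam('wrist'); cv2.imwrite('pics/'+sys.argv[1],im)
h=cv2.cvtColor(im,cv2.COLOR_BGR2HSV)
for nm,lo,hi,z in [('orange',(3,150,120),(20,255,255),.08),('green',(45,90,60),(85,255,255),.069)]:
    n,l,st,ce=cv2.connectedComponentsWithStats(cv2.inRange(h,lo,hi))
    for i in range(1,n):
        if st[i,4]>15: print(nm,st[i].tolist(),ce[i].round(1),'z.067',onz(c,*ce[i],.067).round(4),'z.109',onz(c,*ce[i],.109).round(4))
for th in ['dial_grip','dial_pointer','dial_mark','unit']:
    for d in finder.find_in('wrist',th)[:2]: print(th,round(d['score'],2),np.round(d['position'],4),proj(c,d['position']).round())
E
python3 dial.py w1.png
```

```text
orange [263, 48, 12, 38, 173] [269.2  67.4] z.067 [0.4845 0.2908 0.067 ] z.109 [0.4829 0.2879 0.109 ]
green [310, 73, 12, 8, 73] [315.5  76.5] z.067 [0.5288 0.2908 0.067 ] z.109 [0.5211 0.2879 0.109 ]
dial_grip 0.58 [0.3028 0.2797 0.1064] [42. 34.]
dial_grip 0.57 [0.486  0.2709 0.0819] [267.  90.]
dial_pointer 0.82 [0.4861 0.2772 0.0776] [269.  83.]
dial_pointer 0.82 [0.305  0.2786 0.1078] [44. 36.]
dial_mark 0.81 [0.4876 0.28   0.0688] [270.  80.]
dial_mark 0.79 [0.3283 0.2477 0.0887] [86. 83.]
unit 0.97 [0.3222 0.2651 0.0889] [79. 61.]
unit 0.92 [0.4913 0.2802 0.0693] [274.  81.]
```

View pics/w1.png

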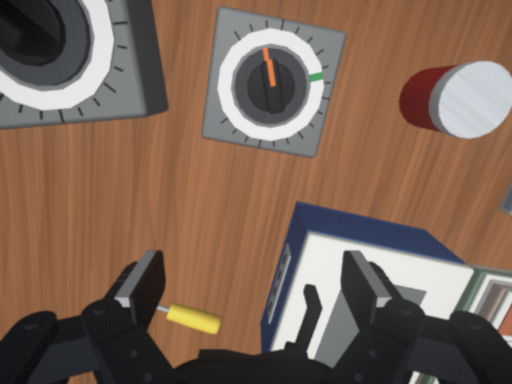

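The view shows the small dial: ring centre about (271,84), orange pointer from (272,85) to (265,48), green mark at (316,76). I fit the ring for the axis.

```bash
cat > ring.py <<'E'
from h import *
def run(im,c,box,zr=.067):
    x0,y0,x1,y1=box; h=cv2.cvtColor(im,cv2.COLOR_BGR2HSV)
    keep=np.zeros(im.shape[:2],np.uint8); keep[y0:y1,x0:x1]=255
    w=cv2.inRange(h,(0,0,190),(180,60,255))&keep
    w=cv2.morphologyEx(w,cv2.MORPH_CLOSE,np.ones((5,5),np.uint8))
    cs,_=cv2.findContours(w,cv2.RETR_EXTERNAL,cv2.CHAIN_APPROX_NONE); k=max(cs,key=cv2.contourArea)
    e=cv2.fitEllipse(cv2.convexHull(k)); A=onz(c,*e[0],zr); print('ellipse',np.round(e[0],1),np.round(e[1],1),'axis',A.round(4))
    def ang(m,z,f=None):
        ys,xs=np.nonzero(m); P=np.array([onz(c,x,y,z)[:2] for x,y in zip(xs,ys)])-A[:2]; r=np.hypot(*P.T)
        return P,r
    P,r=ang(cv2.inRange(h,(45,90,60),(85,255,255))&keep,zr); m=P.mean(0); am=np.arctan2(m[1],m[0]); print('mark ang',am,'r',np.hypot(*m))
    o=cv2.inRange(h,(3,150,120),(20,255,255))&keep
    for z in (.072,.109):
        P,r=ang(o,z); 
        for lo,hi in ((0,.012),(.012,.02),(.02,.04)):
            s=(r>=lo)&(r<hi)
            if s.sum()>5: m=P[s].mean(0); a=np.arctan2(m[1],m[0]); print('ptr z',z,lo,hi,s.sum(),'ang',round(a,3),'to turn cw',round(a-am,3),m.round(4))
    d=cv2.inRange(h,(0,0,0),(180,255,40))
E
python3 - <<'E'
from ring import *
import ring
im=cv2.imread('pics/w1.png'); _,c=cam('wrist')
run(im,c,(205,15,340,155))
cv2.imwrite('pics/w1c.png',cv2.resize(im[10:160,195:355],(640,600),interpolation=cv2.INTER_CUBIC))
print(manip.get_obs()['position'],manip.get_obs()['joint_pos'])
E
```

```text
ellipse [270.2  84. ] [105.4 112.1] axis [0.4891 0.2767 0.067 ]
mark ang 0.3258685505142256 r 0.042856304951586315
ptr z 0.072 0 0.012 72 ang 1.576 to turn cw 1.25 [-0.      0.0053]
ptr z 0.072 0.012 0.02 47 ang 1.814 to turn cw 1.488 [-0.0038  0.0154]
ptr z 0.072 0.02 0.04 54 ang 1.929 to turn cw 1.604 [-0.0088  0.0236]
ptr z 0.109 0 0.012 85 ang 2.019 to turn cw 1.693 [-0.0023  0.0048]
ptr z 0.109 0.012 0.02 50 ang 1.983 to turn cw 1.657 [-0.0064  0.0146]
ptr z 0.109 0.02 0.04 38 ang 2.029 to turn cw 1.703 [-0.0104  0.0212]
[0.48730371 0.18964862 0.40471323] [ 0.35532309  0.20650715 -0.90910296  1.69149508  0.16771561  1.32537979
 -0.41299476]
```

View pics/w1c.png

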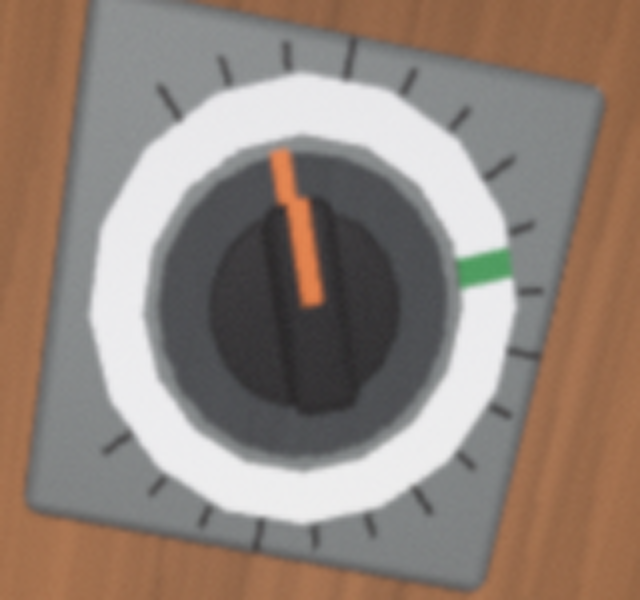

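Emit:
arm_command:
  plan:
    - {"dp": [0, 0, 0], "spin": -0.115}
    - {"dp": [0, 0, 0], "spin": -0.115}
    - {"dp": [40, 18, 0], "spin": 0}
    - {"dp": [39, 18, 0], "spin": 0}
    - {"dp": [0, 0, 0], "spin": 0}

```text
clock: 5.45
position: [0.4872, 0.282, 0.4048]
ee_rot: [0.548, 0.836, 0.001, -0.001]
ft_force: [-0.8, 0.6, 0.5]
grip_width: 0.999
grasp_force: 0.0
```

Emit:
arm_command:
  plan:
    - {"dp": [0, 0, 40], "spin": 0}
    - {"dp": [0, 0, 40], "spin": 0}
    - {"dp": [0, 0, 35], "spin": 0}
    - {"dp": [0, 0, 20], "spin": 0}
    - {"dp": [0, 0, 0], "spin": 0}

```text
clock: 5.95
position: [0.4886, 0.2756, 0.267]
ee_rot: [0.551, 0.834, -0.002, -0.001]
ft_force: [-0.2, 0.3, 0.1]
grip_width: 1.001
grasp_force: 0.0
```

Emit:
arm_command:
  plan:
    - {"dp": [0, 0, 13], "spin": 0}
    - {"dp": [0, 0, 3], "spin": 0}
    - {"dp": [0, 0, 0], "spin": 0}

```text
clock: 6.25
position: [0.4894, 0.2765, 0.254]
ee_rot: [0.551, 0.835, 0.0, 0.0]
ft_force: [0.2, -0.8, -0.1]
grip_width: 1.0
grasp_force: 0.0
```

Emit:
arm_command:
  plan:
    - {"dp": [0, 0, 0], "spin": 0}
    - {"dp": [0, 0, 0], "spin": 0}
    - {"dp": [0, 0, 0], "spin": 0}
    - {"dp": [0, 0, 0], "spin": 0}
    - {"dp": [0, 0, 0], "spin": 0}
  grip: 1
  newtons: 40

```text
clock: 6.75
position: [0.4887, 0.2761, 0.2537]
ee_rot: [0.551, 0.835, -0.001, -0.0]
ft_force: [-18.3, -9.8, 34.2]
grip_width: 0.159
grasp_force: 45.1
```

Emit:
arm_command:
  plan:
    - {"dp": [0, 0, 0], "spin": 0}
    - {"dp": [0, 0, 0], "spin": 0}
    - {"dp": [0, 0, 0], "spin": 0}
    - {"dp": [0, 0, 0], "spin": 0}
    - {"dp": [0, 0, 0], "spin": 0}

```text
clock: 7.25
position: [0.4886, 0.2761, 0.2539]
ee_rot: [0.55, 0.835, -0.001, -0.0]
ft_force: [-7.4, -5.0, 8.8]
grip_width: 0.157
grasp_force: 40.9
```

Emit:
arm_command:
  plan:
    - {"dp": [0, 0, 0], "spin": 0.1}
    - {"dp": [0, 0, 0], "spin": 0.1}
    - {"dp": [0, 0, 0], "spin": 0.1}
    - {"dp": [0, 0, 0], "spin": 0.1}
    - {"dp": [0, 0, 0], "spin": 0.1}

```text
clock: 7.75
position: [0.4892, 0.2761, 0.254]
ee_rot: [0.741, 0.671, -0.001, 0.0]
ft_force: [-1.6, -3.5, 4.2]
grip_width: 0.154
grasp_force: 40.2
```

Emit:
arm_command:
  plan:
    - {"dp": [0, 0, 0], "spin": 0.1}
    - {"dp": [0, 0, 0], "spin": 0.1}
    - {"dp": [0, 0, 0], "spin": 0.1}
    - {"dp": [0, 0, 0], "spin": 0.1}
    - {"dp": [0, 0, 0], "spin": 0.1}

```text
clock: 8.25
position: [0.4898, 0.2757, 0.254]
ee_rot: [0.884, 0.467, 0.0, 0.001]
ft_force: [0.9, -2.8, 2.8]
grip_width: 0.159
grasp_force: 40.1
```

Emit:
arm_command:
  plan:
    - {"dp": [0, 0, 0], "spin": 0.1}
    - {"dp": [0, 0, 0], "spin": 0.1}
    - {"dp": [0, 0, 0], "spin": 0.1}
    - {"dp": [0, 0, 0], "spin": 0.1}
    - {"dp": [0, 0, 0], "spin": 0.1}

```text
clock: 8.75
position: [0.4902, 0.2752, 0.2539]
ee_rot: [0.972, 0.233, 0.0, 0.001]
ft_force: [2.9, -6.0, 2.2]
grip_width: 0.16
grasp_force: 40.1
```

Emit:
arm_command:
  plan:
    - {"dp": [0, 0, 0], "spin": 0.1}
    - {"dp": [0, 0, 0], "spin": 0}
    - {"dp": [0, 0, 0], "spin": 0}

```text
clock: 9.05
position: [0.4902, 0.2751, 0.254]
ee_rot: [0.983, 0.186, 0.001, 0.001]
ft_force: [2.1, -5.6, 2.9]
grip_width: 0.154
grasp_force: 40.1
```

```bash
python3 - <<'E'
from h import *
im,c=cam('wrist'); cv2.imwrite('pics/w2.png',im); o=manip.get_obs()
print(o['position'],2*np.arctan2(o['ee_rot'][1],o['ee_rot'][0]),np.round(o['joint_pos'],2))
E
```

```text
[0.49021832 0.27504651 0.25395511] 0.3741690857228336 [-0.1   0.39 -0.59  1.77  0.25  1.05 -1.98]
```

View pics/w2.png

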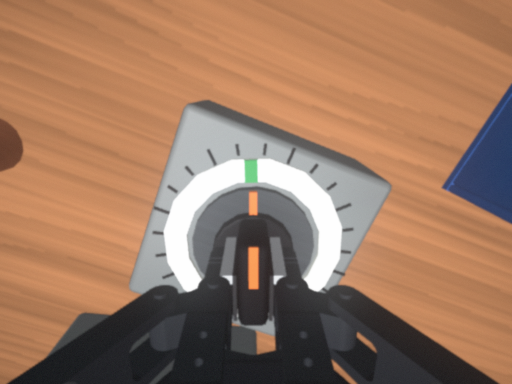

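The pointer (column 253) sits almost under the green mark (251,171). I measure the remainder.

```bash
cat > meas.py <<'E'
from h import *
import sys
im,c=cam('wrist'); h=cv2.cvtColor(im,cv2.COLOR_BGR2HSV)
def comp(lo,hi):
    n,l,st,ce=cv2.connectedComponentsWithStats(cv2.inRange(h,lo,hi)); return [(st[i].tolist(),ce[i]) for i in range(1,n) if st[i,4]>40]
A=np.array([.4897,.2758])
for nm,cs,z in (('g',comp((45,90,60),(85,255,255)),.067),('o',comp((3,170,150),(17,255,255)),.072)):
    for s,p in cs:
        P=onz(c,*p,z)[:2]-A; print(nm,s,p.round(1),'ang',np.arctan2(P[1],P[0]).round(3),'r',np.hypot(*P).round(4))
print('axis px',proj(c,[*A,.067]).round(1), proj(c,[*A,.109]).round(1))
E
python3 meas.py
```

```text
g [245, 160, 12, 22, 247] [250.8 170.5] ang 0.369 r 0.0408
axis px [250.6 240.3] [250.3 285.2]
```

```bash
cat > meas2.py <<'E'
from h import *
from scipy.optimize import least_squares
im,c=cam('wrist'); h=cv2.cvtColor(im,cv2.COLOR_BGR2HSV)
w=cv2.inRange(im,(225,225,225),(255,255,255)); w[300:]=0
n,l,st,ce=cv2.connectedComponentsWithStats(w); print([s.tolist() for s in st if s[4]>300])
P=[]
for r in range(165,285):           # outer ring edge, left & right
    xs=np.nonzero(w[r,140:360])[0]
    if len(xs)>8: P+= [onz(c,140+xs[0],r,.067)[:2],onz(c,141+xs[-1],r,.067)[:2]]
P=np.array(P)
s=least_squares(lambda q:np.hypot(*(P-q[:2]).T)-q[2],[.49,.276,.045],loss='soft_l1',f_scale=.001).x; print('circle',s.round(4))
A=s[:2]
b,g,r_=[im[...,i].astype(int) for i in range(3)]
for nm,m,z in (('green',(g>r_+30)&(g>b+20),.067),('orange',(r_>g+60)&(r_>b+100)&(r_>180),.072)):
    m=m.astype(np.uint8); m[:, :225]=0; m[:,280:]=0; m[:150]=0; m[295:]=0
    n,l,st,ce=cv2.connectedComponentsWithStats(m)
    for i in range(1,n):
        if st[i,4]>30:
            for zz in ((z,) if nm=='green' else (.072,.109)):
                Q=onz(c,*ce[i],zz)[:2]-A; print(nm,st[i].tolist(),ce[i].round(1),zz,'ang',np.arctan2(Q[1],Q[0]).round(3),'r',np.hypot(*Q).round(4))
E
python3 meas2.py
```

```text
[[0, 0, 512, 384, 189318], [164, 159, 81, 132, 3588], [258, 159, 84, 132, 3668]]
circle [0.4877 0.2734 0.0502]
green [244, 159, 14, 24, 306] [250.9 170.7] 0.067 ang 0.401 r 0.0434
orange [249, 192, 8, 23, 183] [252.5 203.1] 0.072 ang 0.387 r 0.0272
orange [249, 192, 8, 23, 183] [252.5 203.1] 0.109 ang 0.385 r 0.0411
orange [248, 247, 11, 42, 408] [252.7 267.2] 0.072 ang -2.791 r 0.0116
orange [248, 247, 11, 42, 408] [252.7 267.2] 0.109 ang 0.408 r 0.0118
```

Emit:
arm_command:
  plan:
    - {"dp": [0, 0, 0], "spin": -0.015}
    - {"dp": [0, 0, 0], "spin": 0}
    - {"dp": [0, 0, 0], "spin": 0}

```text
clock: 9.5
position: [0.4902, 0.2751, 0.254]
ee_rot: [0.981, 0.193, 0.001, 0.001]
ft_force: [2.2, -5.8, 1.5]
grip_width: 0.156
grasp_force: 40.2
```

Emit:
arm_command:
  plan:
    - {"dp": [0, 0, 0], "spin": 0}
    - {"dp": [0, 0, 0], "spin": 0}
    - {"dp": [0, 0, 0], "spin": 0}
    - {"dp": [0, 0, 0], "spin": 0}
    - {"dp": [0, 0, 0], "spin": 0}
  grip: -1

```text
clock: 10.0
position: [0.4892, 0.2766, 0.2537]
ee_rot: [0.981, 0.194, -0.0, -0.0]
ft_force: [0.7, 0.2, 0.2]
grip_width: 0.981
grasp_force: 0.0
```

Emit:
arm_command:
  plan:
    - {"dp": [0, 0, -10], "spin": 0}
    - {"dp": [0, 0, -25], "spin": 0}
    - {"dp": [0, 0, -25], "spin": 0}
    - {"dp": [0, 0, -25], "spin": 0}
    - {"dp": [0, 0, 0], "spin": 0}

```text
clock: 10.5
position: [0.4898, 0.2773, 0.343]
ee_rot: [0.981, 0.194, 0.003, -0.001]
ft_force: [0.1, 0.1, 0.0]
grip_width: 1.003
grasp_force: 0.0
```

```bash
python3 - <<'E'
from h import *
im,c=cam('wrist'); cv2.imwrite('pics/w3.png',cv2.resize(im[60:320,110:400],(669,600),interpolation=cv2.INTER_CUBIC)); o=manip.get_obs(); print(o['position'],o['ee_rot'],o['clock'],o['grip_width'])
t,ct=cam('top'); cv2.imwrite('pics/top3.png',t)
for p in ((295,168),(377,173),(336,170)): print(onz(ct,110+p[0]/2.5,100+p[1]/2.5,.130).round(4))
for q in ((258,27),(434,37),(426,195),(248,187)): print('lid',onz(ct,110+q[0]/2.5,100+q[1]/2.5,.097).round(4))
np.save('c3.npy',np.array(c,dtype=object),allow_pickle=True)
E
```

```text
[0.48954164 0.27687654 0.34097348] [ 9.80962972e-01  1.94185848e-01  1.83697279e-03 -3.60149353e-04] 10.55 1.000129143371823
[0.5654 0.0866 0.13  ]
[ 0.5612 -0.0014  0.13  ]
[0.5639 0.0426 0.13  ]
lid [0.729  0.1342 0.097 ]
lid [ 0.7199 -0.0636  0.097 ]
lid [ 0.5418 -0.0562  0.097 ]
lid [0.548  0.1411 0.097 ]
```

View pics/w3.png

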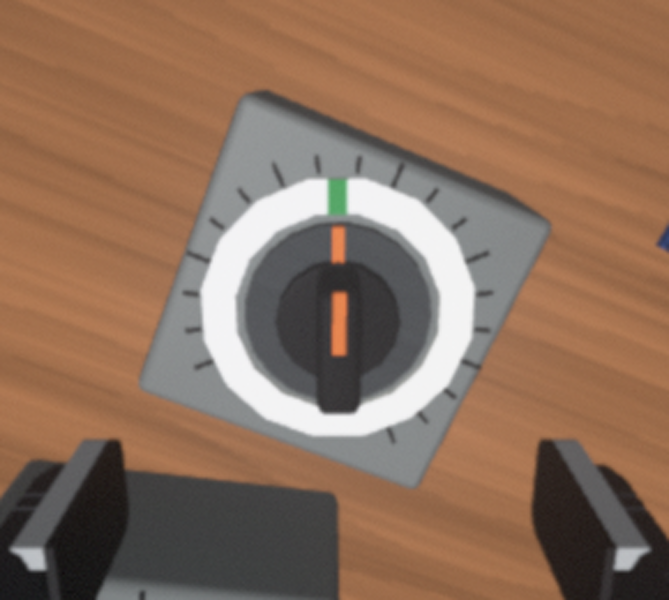

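Dial view: pointer at column 338 lines up with the green mark at 337 and the axis at 339. The dial is set. Now the lid.

Emit:
arm_command:
  plan:
    - {"dp": [-5, 31, -20], "spin": 0}
    - {"dp": [-5, 31, -20], "spin": 0}
    - {"dp": [-6, 42, 0], "spin": 0}
    - {"dp": [-6, 42, 0], "spin": 0}
    - {"dp": [-6, 42, 0], "spin": 0}

```text
clock: 11.1
position: [0.5349, 0.0902, 0.378]
ee_rot: [0.981, 0.194, -0.001, 0.0]
ft_force: [0.6, 0.7, 0.0]
grip_width: 0.997
grasp_force: 0.0
```

Emit:
arm_command:
  plan:
    - {"dp": [-7, 42, 0], "spin": 0}
    - {"dp": [-7, 42, 0], "spin": 0}
    - {"dp": [-7, 40, 0], "spin": 0}
    - {"dp": [0, 0, 0], "spin": -0.142}
    - {"dp": [0, 0, 0], "spin": -0.142}

```text
clock: 11.6
position: [0.5627, -0.0324, 0.3774]
ee_rot: [0.943, 0.332, -0.001, -0.0]
ft_force: [0.2, 0.1, -0.0]
grip_width: 0.996
grasp_force: 0.0
```

Emit:
arm_command:
  plan:
    - {"dp": [0, 0, 0], "spin": -0.142}
    - {"dp": [0, 0, 0], "spin": -0.142}
    - {"dp": [0, 0, 0], "spin": -0.142}
    - {"dp": [0, 0, 0], "spin": -0.142}
    - {"dp": [0, 0, 0], "spin": -0.142}

```text
clock: 12.1
position: [0.5625, -0.0308, 0.3776]
ee_rot: [0.768, 0.641, -0.001, -0.001]
ft_force: [0.2, -0.1, 0.4]
grip_width: 1.002
grasp_force: 0.0
```

Emit:
arm_command:
  plan:
    - {"dp": [0, 0, 0], "spin": -0.142}
    - {"dp": [0, 0, 0], "spin": 0}
    - {"dp": [0, 0, 0], "spin": 0}

```text
clock: 12.4
position: [0.5627, -0.0308, 0.378]
ee_rot: [0.724, 0.69, -0.0, -0.0]
ft_force: [-0.6, 0.2, -0.4]
grip_width: 1.001
grasp_force: 0.0
```

```bash
python3 - <<'E'
from h import *
im,c=cam('wrist'); cv2.imwrite('pics/w4.png',im); o=manip.get_obs(); print(o['position'],o['ee_rot'],o['clock'],2*np.arctan2(o['ee_rot'][1],o['ee_rot'][0]))
for z in (.127,.133): print(proj(c,[.5635,.0425,z]).round(1))
for d in finder.find_in('wrist','lid_handle')[:2]: print(d['score'],d['position'])
E
```

```text
[ 0.56270774 -0.03077235  0.37822271] [ 7.23889522e-01  6.89915797e-01 -2.63980080e-04 -2.86860496e-04] 12.45 1.5227455981185654
[249.3 101.2]
[249.2 101.5]
0.77 [0.6345, 0.0366, 0.0945]
```

View pics/w4.png

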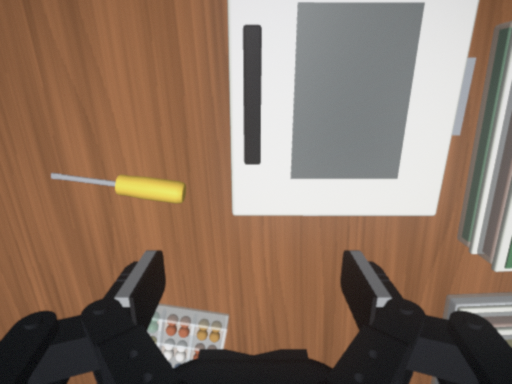

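The black bar spans (244–261, 25–164), centre (252,95), vertical in the picture, so the yaw is right. I triangulate it with the top view for its height.

```bash
python3 - <<'E'
from h import *
def blk(im,x0,y0,x1,y1):
    m=np.zeros(im.shape[:2],np.uint8); m[y0:y1,x0:x1]=(im[y0:y1,x0:x1].max(2)<70)*1
    n,l,st,ce=cv2.connectedComponentsWithStats(m); i=1+np.argmax(st[1:,4]); x,y,w,h,_=st[i]; print(st[i]); return ce[i]
im,c=cam('wrist'); t=cv2.imread('pics/top3.png'); _,ct=cam('top')
pw=blk(im,236,5,285,200); pt=blk(t,225,160,268,180); print(pw,pt)
for z in (.12,.127,.133,.14,.15): print(z,onz(c,*pw,z)[:2].round(4),onz(ct,*pt,z)[:2].round(4))
E
```

```text
[ 245   41   15  122 1268]
[228 165  33   7 128]
[252.10646688 115.00788644] [243.7734375 167.3359375]
0.12 [0.5651 0.0326] [0.567  0.0447]
0.127 [0.5651 0.0332] [0.566  0.0444]
0.133 [0.5651 0.0336] [0.5652 0.0442]
0.14 [0.5652 0.0342] [0.5643 0.0439]
0.15 [0.5652 0.035 ] [0.5629 0.0435]
```

Emit:
arm_command:
  plan:
    - {"dp": [38, 0, 0], "spin": 0}
    - {"dp": [37, -1, 0], "spin": 0}
    - {"dp": [0, 0, 20], "spin": 0}
    - {"dp": [0, 0, 30], "spin": 0}
    - {"dp": [0, 0, 0], "spin": 0}

```text
clock: 13.1
position: [0.564, 0.0441, 0.3253]
ee_rot: [0.723, 0.691, -0.002, -0.002]
ft_force: [-0.9, -0.7, 0.9]
grip_width: 0.995
grasp_force: 0.0
```

```bash
python3 - <<'E'
from h import *
im,c=cam('wrist'); cv2.imwrite('pics/w5.png',im); o=manip.get_obs(); print(o['position'],2*np.arctan2(o['ee_rot'][1],o['ee_rot'][0]),proj(c,[.565,.044,.127]))
E
```

```text
[0.56461892 0.04406914 0.32752776] 1.5259159649589142 [256.60064532 231.24502399]
```

View pics/w5.png

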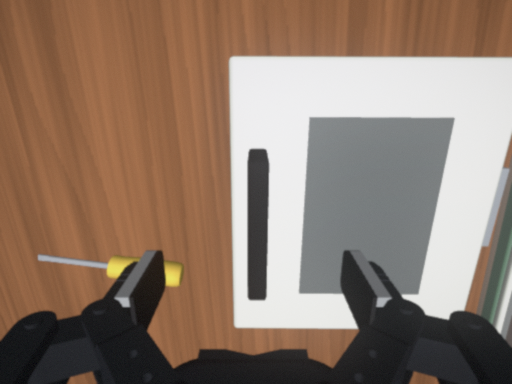

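Bar at columns 248–269, between the fingers; descend and grip.

Emit:
arm_command:
  plan:
    - {"dp": [0, 0, 20], "spin": 0}
    - {"dp": [0, 0, 15], "spin": 0}
    - {"dp": [0, 0, 10], "spin": 0}
    - {"dp": [0, 0, 0], "spin": 0}

```text
clock: 13.55
position: [0.5649, 0.044, 0.2828]
ee_rot: [0.723, 0.691, -0.001, -0.001]
ft_force: [-1.3, -0.1, -0.4]
grip_width: 1.004
grasp_force: 0.0
```

Emit:
arm_command:
  plan:
    - {"dp": [0, 0, 0], "spin": 0}
    - {"dp": [0, 0, 0], "spin": 0}
    - {"dp": [0, 0, 0], "spin": 0}
    - {"dp": [0, 0, 0], "spin": 0}
    - {"dp": [0, 0, 0], "spin": 0}
  grip: 1
  newtons: 60

```text
clock: 14.05
position: [0.5652, 0.0443, 0.2839]
ee_rot: [0.722, 0.691, 0.0, 0.0]
ft_force: [1.4, -1.0, 1.2]
grip_width: 0.144
grasp_force: 4.0
```

Emit:
arm_command:
  plan:
    - {"dp": [0, 0, 0], "spin": 0}
    - {"dp": [0, 0, 0], "spin": 0}
    - {"dp": [0, 0, 0], "spin": 0}
    - {"dp": [0, 0, 0], "spin": 0}
    - {"dp": [0, 0, 0], "spin": 0}

```text
clock: 14.55
position: [0.5654, 0.0443, 0.2841]
ee_rot: [0.723, 0.691, 0.0, 0.0]
ft_force: [1.4, -0.8, 4.7]
grip_width: 0.126
grasp_force: 60.4
```

Emit:
arm_command:
  plan:
    - {"dp": [0, 0.3, -1], "spin": 0}
    - {"dp": [0, 0.3, -1], "spin": 0}
    - {"dp": [0, 0, 0], "spin": 0}

```text
clock: 14.85
position: [0.5657, 0.0442, 0.2849]
ee_rot: [0.722, 0.691, 0.0, -0.0]
ft_force: [6.0, 1.6, -6.3]
grip_width: 0.125
grasp_force: 59.2
```

Emit:
arm_command:
  plan:
    - {"dp": [0, 0.3, -1], "spin": 0}
    - {"dp": [0, 0.3, -1], "spin": 0}
    - {"dp": [0, 0, 0], "spin": 0}

```text
clock: 15.15
position: [0.5662, 0.0441, 0.2862]
ee_rot: [0.722, 0.691, -0.0, -0.001]
ft_force: [8.0, 1.1, -10.9]
grip_width: 0.124
grasp_force: 58.8
```

Emit:
arm_command:
  plan:
    - {"dp": [0, 0.3, -1], "spin": 0}
    - {"dp": [0, 0.3, -1], "spin": 0}
    - {"dp": [0, 0, 0], "spin": 0}

```text
clock: 15.45
position: [0.5666, 0.0441, 0.2872]
ee_rot: [0.722, 0.691, -0.0, -0.001]
ft_force: [11.1, 2.1, -19.6]
grip_width: 0.124
grasp_force: 58.9
```

Emit:
arm_command:
  plan:
    - {"dp": [0, 0.1, -1], "spin": 0}
    - {"dp": [0, 0.1, -1], "spin": 0}
    - {"dp": [0, 0, 0], "spin": 0}

```text
clock: 15.75
position: [0.5672, 0.0441, 0.2901]
ee_rot: [0.722, 0.691, 0.0, -0.001]
ft_force: [9.6, 1.8, -7.1]
grip_width: 0.123
grasp_force: 61.2
```

Emit:
arm_command:
  plan:
    - {"dp": [0, 0.1, -1], "spin": 0}
    - {"dp": [0, 0.1, -1], "spin": 0}
    - {"dp": [0, 0, 0], "spin": 0}

```text
clock: 16.05
position: [0.5676, 0.044, 0.2922]
ee_rot: [0.723, 0.691, 0.0, -0.0]
ft_force: [13.1, 0.5, -13.0]
grip_width: 0.122
grasp_force: 60.8
```

Emit:
arm_command:
  plan:
    - {"dp": [0, 0.7, -1], "spin": 0}
    - {"dp": [0, 0.7, -1], "spin": 0}
    - {"dp": [0, 0, 0], "spin": 0}

```text
clock: 16.35
position: [0.5685, 0.0441, 0.294]
ee_rot: [0.722, 0.691, -0.0, -0.001]
ft_force: [7.4, 1.6, -9.9]
grip_width: 0.128
grasp_force: 61.0
```

Emit:
arm_command:
  plan:
    - {"dp": [0, 0.6, -1], "spin": 0}
    - {"dp": [0, 0.6, -1], "spin": 0}
    - {"dp": [0, 0, 0], "spin": 0}

```text
clock: 16.65
position: [0.5694, 0.044, 0.2958]
ee_rot: [0.722, 0.691, -0.001, -0.001]
ft_force: [5.7, 0.1, -9.1]
grip_width: 0.124
grasp_force: 62.2
```

```bash
python3 - <<'E'
from h import *
im,c=cam('side'); print(manip.get_obs()['position'])
cv2.imwrite('pics/side5.png',cv2.resize(im[150:270,150:300],(750,600),interpolation=cv2.INTER_CUBIC))
E
```

```text
[0.56936051 0.04406369 0.29589595]
```

View pics/side5.png

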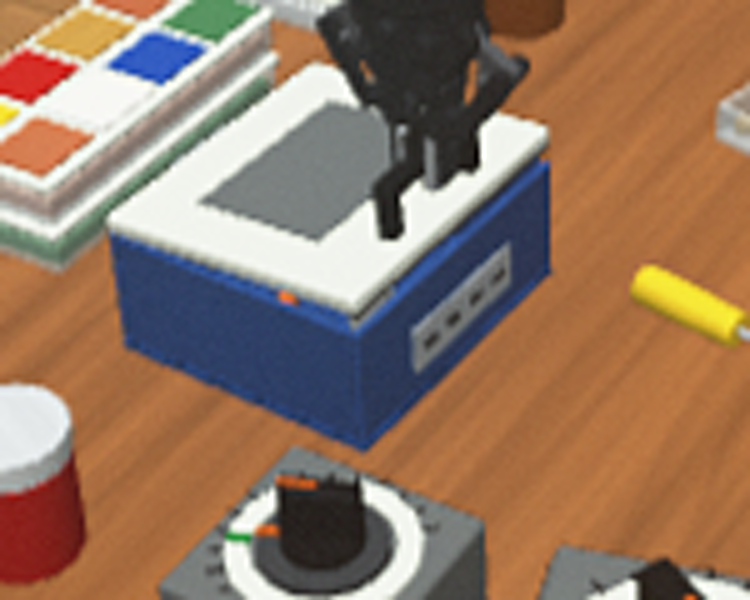

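The lid is free: its front-left corner at (357,310) stands off the blue tub, and the dial is still at its mark. Raise it the remaining few mm.

Emit:
arm_command:
  plan:
    - {"dp": [0, 0.5, -1], "spin": 0}
    - {"dp": [0, 0.5, -1], "spin": 0}
    - {"dp": [0, 0.4, -1], "spin": 0}
    - {"dp": [0, 0.4, -1], "spin": 0}
    - {"dp": [0, 0.4, -1], "spin": 0}

```text
clock: 17.2
position: [0.5711, 0.044, 0.3]
ee_rot: [0.722, 0.692, -0.002, -0.002]
ft_force: [5.3, 0.9, -15.2]
grip_width: 0.126
grasp_force: 64.6
```

Emit:
arm_command:
  plan:
    - {"dp": [0, 0.2, -0.5], "spin": 0}
    - {"dp": [0, 0, 0], "spin": 0}
    - {"dp": [0, 0, 0], "spin": 0}

```text
clock: 17.5
position: [0.5713, 0.0439, 0.3006]
ee_rot: [0.722, 0.691, -0.002, -0.002]
ft_force: [5.4, 1.1, -12.5]
grip_width: 0.126
grasp_force: 65.5
```

```bash
python3 - <<'E'
from h import *
im,c=cam('side'); print(manip.get_obs()['position'],manip.get_obs()['ft_force'])
s0=cv2.imread('pics/side0.png')
# oven frame from handle (.565,.044): hinge = handle + .162*x ; corners y=+-0.1
a=-.043; X=np.array([np.cos(a),np.sin(a),0]); Y=np.array([-np.sin(a),np.cos(a),0]); H=np.array([.565,.044,0])+.162*X
def crn(th,sy,top): # lid front corner
    r=-.18; z=.012*top
    return H+X*(r*np.cos(th)+z*np.sin(th))+Y*.1*sy+np.array([0,0,.085+.18*np.sin(th)+z*np.cos(th)])
for g in (0,.01,.015,.02,.025): 
    th=np.arcsin(g/.18); print(g,*[proj(c,crn(th,s,t)).round(1) for s in (1,-1) for t in (1,0)])
a=np.hstack([cv2.resize(q[170:240,195:265],(400,400),interpolation=cv2.INTER_CUBIC) for q in (s0,im)]); cv2.imwrite('pics/cmp.png',a)
E
```

```text
[0.57130316 0.04395867 0.30064609] [  4.24658138   1.51855517 -12.87967974]
0 [221.7 213.4] [222.  216.8] [260.5 178.2] [260.5 181.4]
0.01 [221.3 210.4] [221.7 213.9] [260.2 175.3] [260.4 178.7]
0.015 [221.  208.8] [221.5 212.4] [260.  173.9] [260.3 177.3]
0.02 [220.6 207.3] [221.3 210.9] [259.8 172.4] [260.2 175.9]
0.025 [220.2 205.7] [221.  209.4] [259.5 170.9] [260.  174.4]
```

View pics/cmp.png

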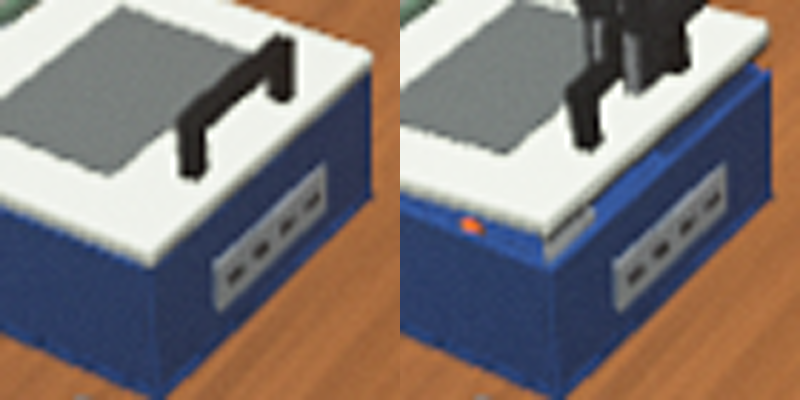

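Left (shut) corner at (152,250), right (now) at (545,217): a rise of about 5.8 source pixels, so a gap of roughly 19 mm. A subpixel match will settle it.

```bash
python3 - <<'E'
from h import *
im,c=cam('side'); s0=cv2.imread('pics/side0.png')
U=8; up=lambda q:cv2.resize(cv2.cvtColor(q,cv2.COLOR_BGR2GRAY).astype(np.float32),None,fx=U,fy=U,interpolation=cv2.INTER_CUBIC)
A,B=up(s0),up(im)
# white->dark transition (level 140) along columns at lid front edge
for u in (226,232,238,244,250,255):
    r=[]
    for G in (A,B):
        col=G[160*U:225*U,u*U:(u+1)*U].mean(1); k=np.nonzero((col[:-1]>140)&(col[1:]<=140))[0]; r.append(((160*U+k[-1])/U if len(k) else None, len(k)))
    print(u,r, r[0][0]-r[1][0])
o=manip.get_obs(); print(o['clock'],o['ft_force'].round(1),o['position'].round(4))
E
```

```text
226 [(np.float64(211.0), 2), (np.float64(205.5), 1)] 5.5
232 [(np.float64(205.75), 2), (np.float64(200.25), 1)] 5.5
238 [(np.float64(200.25), 2), (np.float64(195.125), 1)] 5.125
244 [(np.float64(206.125), 3), (np.float64(206.375), 2)] -0.25
250 [(np.float64(189.5), 1), (np.float64(184.125), 1)] 5.375
255 [(np.float64(184.75), 1), (np.float64(179.875), 1)] 4.875
17.6 [  4.6   0.7 -13.1] [0.5713 0.044  0.3006]
```

```bash
python3 - <<'E'
from h import *
im,c=cam('side'); s0=cv2.imread('pics/side0.png')
a=-.043; X=np.array([np.cos(a),np.sin(a),0]); Y=np.array([-np.sin(a),np.cos(a),0]); H=np.array([.565,.044,0])+.162*X
for (u,v,w) in ((214,201,5),(214,201,7),(229,201,4),(221,212,4),(258,181,4)):
    T=s0[v-w:v+w+1,u-w:u+w+1]; S=im[v-w-14:v+w+7,u-w-8:u+w+9]
    U=8; rs=lambda q:cv2.resize(q,None,fx=U,fy=U,interpolation=cv2.INTER_CUBIC)
    m=cv2.matchTemplate(rs(S),rs(T),cv2.TM_CCOEFF_NORMED); _,s,_,l=cv2.minMaxLoc(m); d=np.array([l[0]/U-8,l[1]/U-14])
    h0=.127 if u==229 else .097
    P=onz(c,u,v,h0); r=(P-H)@X; yy=(P-H)@Y; z=h0-.085
    out=[]
    for g in (.014,.016,.018,.02,.022):
        t=np.arcsin(g/.18); Q=H+Y*yy+X*(r*np.cos(t)+z*np.sin(t))+np.array([0,0,.085-r*np.sin(t)+z*np.cos(t)]); out.append((proj(c,Q)-[u,v]).round(2).tolist())
    print((u,v,w),'r',r.round(3),'score',round(s,2),'d',d,out)
E
```

```text
(214, 201, 5) r -0.129 score 0.99 d [-1.125 -3.625] [[-0.6, -2.99], [-0.7, -3.43], [-0.81, -3.87], [-0.92, -4.3], [-1.04, -4.74]]
(214, 201, 7) r -0.129 score 0.99 d [-1.125 -3.625] [[-0.6, -2.99], [-0.7, -3.43], [-0.81, -3.87], [-0.92, -4.3], [-1.04, -4.74]]
(229, 201, 4) r -0.189 score 0.99 d [-1. -5.] [[-1.4, -4.78], [-1.63, -5.47], [-1.86, -6.16], [-2.11, -6.86], [-2.36, -7.55]]
(221, 212, 4) r -0.175 score 0.97 d [-0.875 -5.5  ] [[-0.7, -4.1], [-0.83, -4.7], [-0.96, -5.31], [-1.1, -5.91], [-1.25, -6.52]]
(258, 181, 4) r -0.182 score 0.95 d [-0.75  -4.875] [[-0.44, -4.06], [-0.53, -4.65], [-0.63, -5.24], [-0.73, -5.84], [-0.84, -6.43]]
```

Matches agree on a gap of about 17.4 mm, so raise the handle 2.3 mm more.

Emit:
arm_command:
  plan:
    - {"dp": [0, 0.4, -1.2], "spin": 0}
    - {"dp": [0, 0.4, -1.1], "spin": 0}
    - {"dp": [0, 0, 0], "spin": 0}
    - {"dp": [0, 0, 0], "spin": 0}

```text
clock: 18.05
position: [0.5722, 0.0439, 0.3032]
ee_rot: [0.722, 0.691, -0.002, -0.002]
ft_force: [5.5, 1.6, -11.9]
grip_width: 0.124
grasp_force: 68.2
```

```bash
python3 - <<'E'
from h import *
im,c=cam('side'); s0=cv2.imread('pics/side0.png')
for (u,v,w) in ((214,201,7),(221,212,4),(258,181,4),(213,255,10)):
    T=s0[v-w:v+w+1,u-w:u+w+1]; S=im[v-w-14:v+w+7,u-w-8:u+w+9]
    U=8; rs=lambda q:cv2.resize(q,None,fx=U,fy=U,interpolation=cv2.INTER_CUBIC)
    m=cv2.matchTemplate(rs(S),rs(T),cv2.TM_CCOEFF_NORMED); _,s,_,l=cv2.minMaxLoc(m); print((u,v),round(s,2),l[0]/U-8,l[1]/U-14)
o=manip.get_obs(); print(o['clock'],o['ft_force'].round(1),o['position'].round(4),o['joint_velocities'].round(3))
E
```

```text
(214, 201) 0.99 -1.5 -4.25
(221, 212) 0.97 -1.0 -6.375
(258, 181) 0.95 -0.875 -5.625
(213, 255) 0.57 0.0 -0.875
18.1 [ 5.1  0.6 -9.5] [0.5722 0.0439 0.3031] [-0.    -0.001 -0.    -0.    -0.002  0.     0.   ]
```

```bash
python3 -c "
from workcell import manip
print(manip.hand_in())"
```

```text
the job is handed in; nothing more can be done
None
```

I turned the small unit's dial to the green mark, then pulled the lid free; the arm is holding it with a front gap of about 20 mm (19–21.5 mm by camera). I handed the job in at about 18 s; no verdict came back.

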